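Refit a back-to-front air filter in a motorcycle airbox

ROBOT

A 6-joint arm with a two-finger parallel gripper is mounted at the origin on the work surface. World frame = base frame: x ahead of the robot, y to its left, z up, the work surface at z = 0. Lengths are in m, angles in degrees, forces in N, time in s.
With the tool pointing down it reaches from about 0.375 to 0.9 m from the base axis. Payload 3.1 kg.
Tool frame: the origin (TCP) lies at the very end of the fingers, on their centre line; the grasp point (between the pads) lies 19 mm behind it; z points along the fingers, y is the line along which they close (so a half turn about z gives the same grasp; the last joint's range is limited). The gripper opens to 85 mm and grips with 20 to 120 N. Pads are 22 mm wide; open, the fingers measure 114 mm over their backs; the gripper's body (76 mm by 85 mm) begins 54 mm behind the grasp point. The pads swing forward as they close: fully open they stand 13 mm farther back than shut.
Start: joints at [-81.274, 30.224, 82.088, -0, 67.689, -10.227], TCP at [0.203, -0.591, 0.231] pointing down, gripper open.
Joint ranges: [-176.69, 176.69], [-43.24, 126.21], [12.49, 139.97], [-82, 262], [0, 151.66], [-163.58, 163.58]. Speed limits (degrees/s): [159.86, 159.86, 180, 180, 180, 180].

INTERFACE

Orientations are given as a 3x3 rotation matrix whose columns are the frame's x, y, z axes.
In Python, from rig import * gives the robot as it stands. The module is installed in compiled form; this text tells all that it offers.
- The arm moves only by the tool servo_tool, never from a script. Its argument "commands" is a list that holds one entry, the list of rows, each a list of 7 numbers: the turn, a rotation vector about the world's x, y, z in degrees, then the shift along the world's x, y, z in m, then the opening, from 0 (shut) to 1 (fully open). A call has exactly 5 rows; each row shifts and turns the commanded pose from where the row before left it; what a row does not reach is not made up. A row lasts 1/8 s, in which the tool goes at most 62.5 mm and 10.7 degrees, less where a joint would pass 70% of its speed; a pose out of reach is approached as far as the arm can. A call is refused whole if a number of a shift passes 0.0625 or a number of a turn 10.7, either way. A call with a gripper value outside its range is refused whole. The fingers move at their own pace and stop on an object; the grip force is fixed at half the most. Time passes only in rows, so rows that do not move let the fingers close, or fill a call up. It gives the time, the measured TCP pose, the force, the opening and the grip force at its end, in the units of the state.
- get_state(): the state, without advancing time (a new reading comes with each control period).
- snapshot(name): name is "scene" or "top" or "wrist"; returns a dict with "pixels" (420x560x3 uint8, blue, green, red), "z_map" (420x560 float32, m along the optical axis (not along the pixel's ray), 0 where there is no reading), "intrinsics" (3x3 intrinsics, pixels), "k1" (the pictures are not rectified: a ray, as slopes to the right and down, at radius r is drawn at 1 + k1 r^2 times it, then the intrinsics apply), "eye" and "attitude" of the camera in the world; the wrist camera has in their place "T_tool_cam" (4x4, takes a point from camera to tool coordinates, whose origin is the TCP and whose axes are the flange's). Camera axes: x right, y down, z forward; pixel columns grow to the right and rows downward; lengths in m; the calibration is good to about 2 mm. A picture is of the moment at which its call begins: read the wrist's pose just before it.
- sign_off(): hands the job in; it is judged then, once.
The state is a dict: "t": time; "joint_positions": joint angles; "joint_vel": joint speeds; "effort": joint torques, N m; "tcp_pos": TCP position; "orientation": TCP orientation; "contact_force": force on the tool from outside, world axes, zero at the start; "ft_torque": the same for the moment, N m; "grip_width": opening from 0.0 (shut) to 1.0 (fully open); "finger_force": force on a finger pad.
Only numpy, scipy, OpenCV 4.12 (cv2) and the standard library are available. Lean on these libraries where they do the work, as an engineer would, in place of code of your own. Each camera call takes 0.05 s, during which the arm holds its last target. There are 200 camera calls.

TASK

The panel air filter has been dropped into the motorcycle airbox back to front, its two tabs riding up on the tall intake wall. Lift it clear, turn it end for end with the same face up, hook both tabs under the lip at the low end, then swing the other end down until the spring catch has snapped over it and the filter lies flat in its seat. Do not force it, leave everything else on the bench where it stands, and let go when done.

Things in the scene. Friction and masses are not known exactly. Their poses are not given: they have to be found in the camera images.
- airbox: lower half of a black plastic motorcycle airbox, fixed (bolted to a 270 x 250 x 18 mm wooden board on the bench). Origin: on the bench under the middle of the filter seat; +x points along the seat from the low lip end to the tall intake wall (away from the robot within 21 degrees), z up. Side walls rise to 94 mm above the bench, 6 mm thick; a snorkel 60 mm long is low outside the intake wall
- lip_edge (a point): middle of the lower edge of the lip: a fixed ledge 4 mm thick over the whole width of the seat, jutting 11.5 mm from the lip-end wall towards the intake wall; its underside is 8.5 mm above the seat. This point is at x = -62 mm from the seat's middle; airbox axes
- filter_grip (a point): centre of the filter's pull rib, which stands upright in the middle of its top face: 48 mm long (x), 10 mm wide (y), 26 mm tall. The rib's top is 13 mm above this point, the filter's top face 13 mm below it, its underside 33 mm below. Same axes as the filter; grasp across y
- filter_tabs (a point): mid-way between the tips of the filter's two flat tabs: each 14 mm long, 20 mm wide, 4 mm thick, flush with the filter's underside, centred at y = -24 and 24 mm. 72 mm towards -x from the filter's origin and 2 mm above its underside; same axes as the filter
- filter_end (a point): middle of the upper edge of the filter's plain end (the end without tabs), 58 mm towards +x from the filter's origin and 20 mm above its underside; same axes. From 28 to 58 mm the top face is a flat bare land that may be pressed
- catch (a joint): spring catch in the middle of the intake wall, 22 mm wide, in m: 0 = out, up to 0.010 pushed back into the wall; springs back by itself. Its nose juts 7 mm from the wall over the seat: a steep ramp 13 mm tall, under it a flat hook 21.5 mm above the seat. The plain end, pushed down on the ramp with about 10 N, moves it aside and it snaps over the filter's top edge
- screwdriver: screwdriver lying on the build board beside the airbox, on its right; leave alone
- socket: upright steel socket, 24 mm across, 38 mm tall, on the far left of the build board; leave alone
- threadlocker: small white bottle, 32 mm across, 85 mm tall, on the left of the build board; leave alone
- spray_can: dark spray can, 66 mm across, 190 mm tall, on the bench; leave alone
- wrench: steel wrench lying on the bench; leave alone
- piston: aluminium piston, 76 mm across, 52 mm tall, on the bench; leave alone
- airbox_lid: black airbox lid, 150 x 100 x 38 mm, lying on the bench; leave alone
- filter: grey panel air filter with white pleats on top, loose, 0.15 to 0.28 kg: a block 116 (x) x 80 (y) x 20 mm (z) with a pull rib and two tabs. Origin: middle of its underside; z is its upward normal, -x points to the end with the tabs. It starts back to front (tabs at the intake wall), tilted about 22 degrees: tabs resting on top of the intake wall, plain end down against the lip
- seat (a point): middle of the filter's seat, a flat ledge 80 mm above the bench, airbox axes. Clear room round it: from x = -73.5 mm (inner face of the lip-end wall, 8 mm thick, 12.5 mm above the seat) to 59.5 mm (inner face of the intake wall), y = -43 to 43 mm. A filter fully home has the middle of its underside here and its own x along the airbox's x, with 1.5 mm play either way in x and 3 mm in y
- intake_wall (a point): middle of the upper inner edge of the intake wall, which closes the far end of the seat: 10 mm thick, 98 mm wide, 46 mm above the seat (126 mm above the bench). 59.5 mm from the seat's middle; airbox axes

How it is judged (in metres and radians):
On the way, in this order (a step that is already met when the one before it is completed fails the run):
1. the filter is lifted clear of the airbox, touching it nowhere (contact force between filter and airbox below 0.05 N and distance of filter_grip from where it was at the start of the episode above 0.03 m), for 0.2 s.
2. both tabs are under the lip while the plain end is still raised (x of filter_tabs in the frame of airbox below -0.064 m and z of filter_tabs in the frame of airbox below 0.0875 m and z of filter_end in the frame of airbox above 0.112 m), for 0.1 s.
At the end, for the whole second after the job is handed in: The filter lies flat in its seat the right way round (within 2 degrees of level, 4.5 degrees in yaw), tabs at least 5 mm under the lip and down within 2.5 mm, plain end under the catch within 2.2 mm of home, catch sprung out again, filter at rest and released (x of filter_tabs in the frame of airbox below -0.067 m and z of filter_tabs in the frame of airbox below 0.0845 m and z of filter_end in the frame of airbox between 0.097 and 0.1022 m and angle between filter_grip's own z axis and vertical below 0.035 rad and angle between the x axis of filter_grip and the x axis of airbox, either way round below 0.08 rad and value of joint catch below 0.002 m and linear speed of filter below 0.01 m/s and contact force between the fingers and filter below 0.05 N); the robot touches nothing.
It fails at once if the filter is forced against the airbox (over 80 N) (contact force between filter and airbox above 80 N).
It fails at once if something else on the bench or board is disturbed (moved over 20 mm) (distance of any of screwdriver, socket, threadlocker, spray_can, wrench, piston, airbox_lid from where it was at the start of the episode above 0.02 m).
It also fails if it takes over 54 s, if anything falls off the work surface, if the arm or the gripper's body presses on something with over 40 N, if the wrist force passes 120 N, or if a joint passes its speed limit or range.

## Working session

There is one attempt and no reset: what is moved stays moved. The work goes in short steps, Python scripts to look and compute and a tool call to move; the robot and the scene stay as the last step left them, time stands still between calls to the robot, and variables do not carry over. Pictures are saved under pics/ and viewed, at most 10 in all, crops included, and the job is handed in when it is done.

Besides the shell and the picture viewer there is one more tool, called after ">>>" as name([rows], argument=value, ...), one row to a line, values as JSON. servo_tool: Moves the arm, as the interface text tells. Its arguments: {"type":"object","properties":{"commands":{"type":"array"}},"required":["commands"]}

```bash
mkdir -p pics; cat > h.py <<'E'
from rig import *
import numpy as np, cv2
def world(s,st=None):
    K=np.array(s["intrinsics"]);z=s["z_map"];h,w=z.shape
    v,u=np.mgrid[0:h,0:w].astype(float)
    pts=np.stack([u.ravel(),v.ravel()],1)[:,None]
    k1=float(s["k1"])
    n=cv2.undistortPoints(pts,K,np.array([k1,0,0,0.]))[:,0].reshape(h,w,2)
    P=np.dstack([n[...,0]*z,n[...,1]*z,z])
    if "eye" in s: R=np.array(s["attitude"]);t=np.array(s["eye"])
    else:
        T=np.array(s["T_tool_cam"]);Rt=np.array(st["orientation"]);R=Rt@T[:3,:3];t=Rt@T[:3,3]+np.array(st["tcp_pos"])
    W=P@R.T+t; W[z<=0]=np.nan
    return W
E
python3 - <<'E'
from h import *
st=get_state();print(st)
for n in("scene","top"):
    s=snapshot(n);cv2.imwrite(f"pics/{n}0.png",s["pixels"]);np.save(f"{n}0.npy",world(s));print(n,s["eye"],s["attitude"],s["intrinsics"],s["k1"])
E
```

```text
{'t': 0.0, 'joint_positions': array([-8.12733956e+01,  3.02796725e+01,  8.21575704e+01, -1.42357957e-04,
        6.76902425e+01, -1.02267690e+01]), 'joint_vel': array([-0.09711065, -0.01536911,  0.01385841, -0.013882  , -0.01157188,
       -0.01682364]), 'effort': array([ 4.74012450e-04, -4.42347050e+01, -1.78026241e+01,  8.16370800e-06,
        8.46911338e-03, -3.55904405e-06]), 'tcp_pos': array([ 0.20291897, -0.59036838,  0.23031949]), 'orientation': array([[ 9.45782965e-01,  3.24799118e-01, -3.39854414e-04],
       [ 3.24799058e-01, -9.45780491e-01,  2.19893175e-03],
       [ 3.92783417e-04, -2.19009658e-03, -9.99997525e-01]]), 'contact_force': array([-0.10340714, -0.14055381,  0.0346847 ]), 'ft_torque': array([-0.01011013,  0.03433638, -0.01888645]), 'finger_force': 0.0, 'grip_width': 0.9998549141529111}
scene [1.59459458 0.89702055 1.00397923] [[-0.65434525  0.39970629 -0.64192459]
 [ 0.75574435  0.37499685 -0.53686855]
 [ 0.02612996 -0.83642826 -0.54745318]] [[544.83677848   0.         280.22682813]
 [  0.         544.83677848 205.17885957]
 [  0.           0.           1.        ]] 0.009909229389866632
top [0.40740334 0.02754427 1.41278168] [[ 2.82779860e-02 -9.95824188e-01  8.68017386e-02]
 [-9.99596539e-01 -2.84027950e-02 -2.02915307e-04]
 [ 2.66747996e-03 -8.67609794e-02 -9.96225585e-01]] [[492.68627821   0.         283.5667581 ]
 [  0.         492.68627821 213.43442471]
 [  0.           0.           1.        ]] -0.08464111293135591
```

View pics/top0.png

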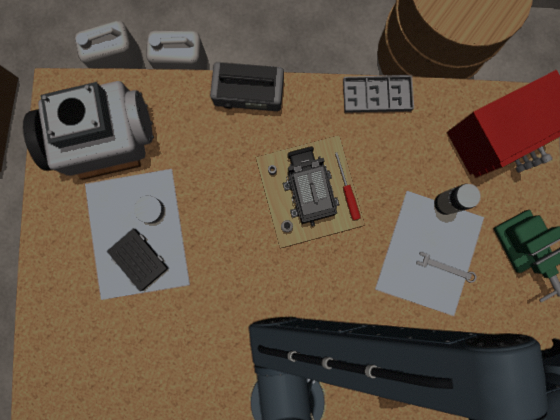

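View pics/scene0.png

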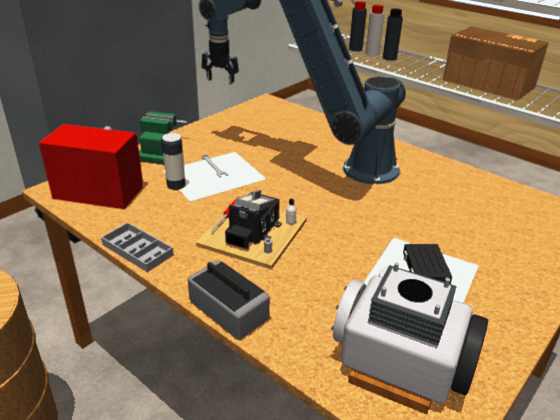

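The top view shows the airbox at about (312,190), long axis slightly tilted, with the threadlocker at (287,226) and the screwdriver at (347,190). The scene view shows it at (250,220), with the arm well clear.

```bash
python3 - <<'E'
from h import *
W=np.load("top0.npy")
for r,c in[(190,312),(226,287),(170,272),(205,351),(200,460),(190,314)]:print(r,c,W[r,c].round(3))
m=(W[...,2]>0.085)&(abs(W[...,0]-W[190,312,0])<.13)&(abs(W[...,1]-W[190,312,1])<.08)
p=W[m];print(len(p),p.min(0),p.max(0))
# board: pts z 0.01-0.03
b=(W[...,2]>.010)&(W[...,2]<.026)&(abs(W[...,0]-W[190,312,0])<.2)&(abs(W[...,1]-W[190,312,1])<.2)
print(cv2.minAreaRect(W[b][:,:2].astype(np.float32)),b.sum())
print(cv2.minAreaRect(p[:,:2].astype(np.float32)))
img=cv2.imread("pics/top0.png")[130:260,230:390]
cv2.imwrite("pics/topc.png",cv2.resize(img,None,fx=4.5,fy=4.5,interpolation=cv2.INTER_CUBIC))
E
```

```text
190 312 [ 0.581 -0.045  0.145]
226 287 [0.488 0.017 0.106]
170 272 [0.652 0.064 0.024]
205 351 [ 0.556 -0.161  0.04 ]
200 460 [ 0.561 -0.418  0.188]
190 314 [ 0.581 -0.05   0.146]
2211 [ 0.48524426 -0.11410668  0.08500555] [0.67674021 0.02532792 0.15650176]
((0.5781165361404419, -0.07342773675918579), (0.3521344065666199, 0.34020158648490906), 7.1700873374938965) 4821
((0.5816189646720886, -0.02582263946533203), (0.15860505402088165, 0.1549871861934662), 17.733474731445312)
```

View pics/topc.png

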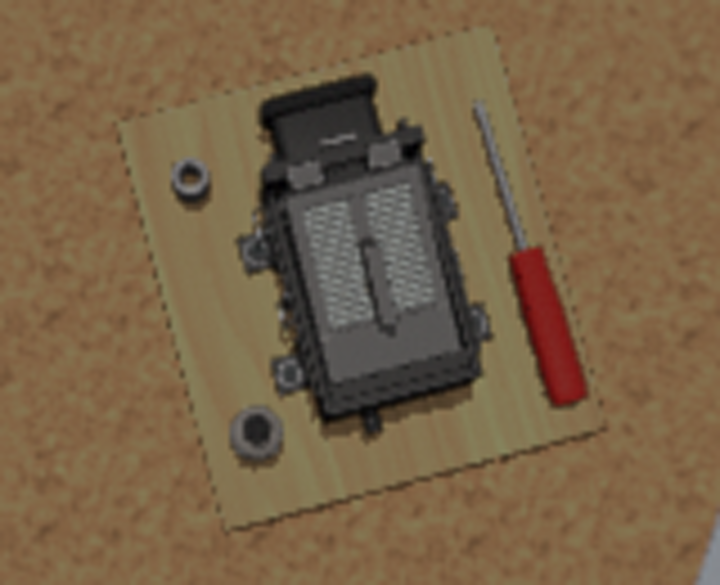

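The crop shows the airbox's +x pointing up and slightly left (yaw about +14°), the tabs on the intake wall at (305,175) and (385,152), and the rib from (368,245) to (388,330). Next I move the wrist camera over it.

>>> servo_tool([
  [[0, 0, 0, 0.027, 0.048, 0.02, 1], [0, 0, 0, 0.027, 0.048, 0.02, 1], [0, 0, 0, 0.027, 0.048, 0.02, 1], [0, 0, 0, 0.027, 0.048, 0.02, 1], [0, 0, 0, 0.027, 0.048, 0.02, 1]],
])

```text
t: 0.72
tcp_pos: [0.3385, -0.3492, 0.3316]
orientation: [[0.946, 0.324, -0.0], [0.324, -0.946, 0.001], [0.0, -0.001, -1.0]]
contact_force: [0.7, -0.2, 0.4]
grip_width: 1.001
finger_force: 0.0
```

>>> servo_tool([
  [[0, 0, -1, 0.03, 0.05, 0.015, 1], [0, 0, -1, 0.03, 0.05, 0.015, 1], [0, 0, -1, 0.03, 0.05, 0.015, 1], [0, 0, -1, 0.03, 0.05, 0.015, 1], [0, 0, -1, 0.03, 0.05, 0.015, 1]],
])

```text
t: 1.35
tcp_pos: [0.4885, -0.0992, 0.4065]
orientation: [[0.971, 0.241, -0.0], [0.241, -0.971, -0.0], [-0.0, -0.0, -1.0]]
contact_force: [-0.1, -0.6, 0.5]
grip_width: 1.001
finger_force: 0.0
```

>>> servo_tool([
  [[0, 0, 0, 0.01, 0.02, 0, 1], [0, 0, 0, 0, 0, 0, 1], [0, 0, 0, 0, 0, 0, 1], [0, 0, 0, 0, 0, 0, 1], [0, 0, 0, 0, 0, 0, 1]],
])

```text
t: 1.98
tcp_pos: [0.4977, -0.082, 0.4062]
orientation: [[0.971, 0.239, -0.0], [0.239, -0.971, 0.0], [-0.0, -0.0, -1.0]]
contact_force: [-0.0, 0.3, -0.5]
grip_width: 0.996
finger_force: 0.0
```

```bash
python3 - <<'E'
from h import *
st=get_state();print(st["t"],st["tcp_pos"],st["orientation"],st["joint_positions"])
s=snapshot("wrist");cv2.imwrite("pics/w1.png",s["pixels"]);np.save("w1.npy",world(s,st));print(s["T_tool_cam"],s["intrinsics"],s["k1"])
E
```

```text
1.975 [ 0.49766082 -0.08197471  0.40620528] [[ 9.70920343e-01  2.39402547e-01 -3.28822741e-04]
 [ 2.39402571e-01 -9.70920392e-01  3.47135393e-05]
 [-3.10950195e-04 -1.12425091e-04 -9.99999945e-01]] [-2.20642160e+01  1.09915627e+01  8.41144469e+01 -5.25464738e-03
  8.49121980e+01  5.40849688e+01]
[[-2.09402445e-04 -9.48805369e-01 -3.15861248e-01  8.09434281e-02]
 [ 9.99999591e-01 -4.76502915e-04  7.68394875e-04 -2.27217924e-04]
 [-8.79565989e-04 -3.15860958e-01  9.48805081e-01 -1.42447398e-01]
 [ 0.00000000e+00  0.00000000e+00  0.00000000e+00  1.00000000e+00]] [[327.36825842   0.         276.37692963]
 [  0.         327.36825842 202.70788173]
 [  0.           0.           1.        ]] -0.003073737035571323
```

View pics/w1.png

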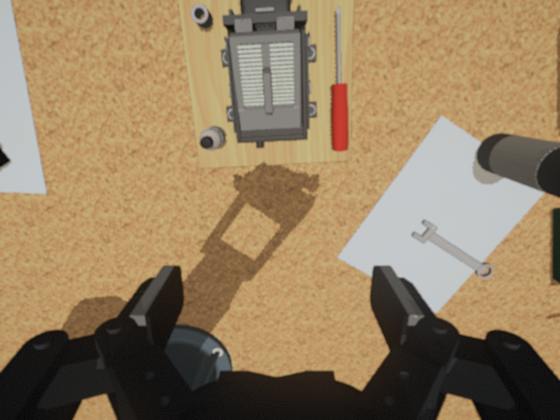

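The wrist view shows the airbox at (268,80), tabs up at (240,22) and (300,22), rib at (267,90), and threadlocker at (210,138). I move closer so the box sits mid-image.

>>> servo_tool([
  [[0, 0, 0, 0.035, 0.013, -0.03, 1], [0, 0, 0, 0.035, 0.013, -0.03, 1], [0, 0, 0, 0.035, 0.013, -0.03, 1], [0, 0, 0, 0.03, 0.013, -0.03, 1], [0, 0, 0, 0, 0, 0, 1]],
])

```text
t: 2.65
tcp_pos: [0.6328, -0.0285, 0.2825]
orientation: [[0.97, 0.242, -0.006], [0.242, -0.97, 0.001], [-0.006, -0.003, -1.0]]
contact_force: [-0.8, -0.8, -0.8]
grip_width: 1.003
finger_force: 0.0
```

```bash
python3 - <<'E'
from h import *
st=get_state();print(st["t"],st["tcp_pos"],st["joint_positions"],st["joint_vel"])
s=snapshot("wrist");cv2.imwrite("pics/w2.png",s["pixels"]);W=world(s,st);np.save("w2.npy",W)
E
```

```text
2.65 [ 0.63279722 -0.02849316  0.28252666] [-1.26733986e+01  2.81832367e+01  7.70923643e+01  6.49103003e-03
  7.50868735e+01  6.33195979e+01] [-1.0025817  -3.9322248  -0.04800609 -0.93246168  1.83563198 -0.38897944]
```

View pics/w2.png

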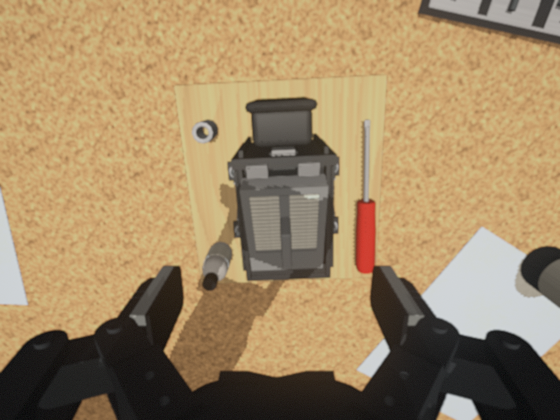

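The close view shows the intake wall at rows 155–180, tabs at (257,170) and (312,170), the filter spanning (240–330, 180–270), the rib at (286,225), and the lip end at row 272.

```bash
python3 - <<'E'
from h import *
W=np.load("w2.npy")
m=np.zeros(W.shape[:2],bool);m[195:262,252:322]=1
P=W[m];P=P[~np.isnan(P).any(1)]
# plane RANSAC
rng=np.random.default_rng(0);best=0
for i in range(500):
    a,b,c=P[rng.choice(len(P),3,False)];n=np.cross(b-a,c-a);n/=np.linalg.norm(n)+1e-12
    if n[2]<0:n=-n
    k=(abs((P-a)@n)<.002).sum()
    if k>best:best,bn,ba=k,n,a
I=abs((P-ba)@bn)<.002;c0=P[I].mean(0);n=np.linalg.svd(P[I]-c0)[2][2];n*=np.sign(n[2])
print("plane",c0,n,best,len(P),"tilt",np.degrees(np.arccos(n[2])),"yaw of downhill+180",np.degrees(np.arctan2(-n[1],-n[0])))
h=(W-c0)@n
rib=(h>.020)&(h<.032)&m
R=W[rib];print("rib",R.mean(0),len(R),h[rib].max(),np.median(h[rib]))
print("rib rect",cv2.minAreaRect(R[:,:2].astype(np.float32)))
# board & box
c=np.array([.58,-.045])
near=np.linalg.norm(W[...,:2]-c,axis=2)<.25
b=near&(abs(W[...,2]-.018)<.006);b[265:]=0
print("board z",np.median(W[b][:,2]))
img=cv2.imread("pics/w2.png");hsv=cv2.cvtColor(img,cv2.COLOR_BGR2HSV)
print("board hsv",hsv[100,220],"bench",hsv[50,220])
for y in (14,):
    a=np.radians(y);ex=np.array([np.cos(a),np.sin(a)]);ey=np.array([-ex[1],ex[0]])
    X=(W[...,:2]-c)@ex;Y=(W[...,:2]-c)@ey
    for r in range(110,276,4):
        print(r," ".join(f"{X[r,k]*1e3:.0f}/{Y[r,k]*1e3:.0f}/{W[r,k,2]*1e3:.0f}" for k in (235,243,257,270,286,300,312,328,334)))
E
```

```text
plane [ 0.58898325 -0.04955526  0.12149853] [-0.3529877  -0.10301944  0.92993907] 4143 4670 tilt 21.574680506424386 yaw of downhill+180 16.26988122198519
rib [ 0.58118678 -0.05021435  0.14610284] 334 0.028053347073081603 0.026108735796931844
rib rect ((0.5793777108192444, -0.050694163888692856), (0.03798423707485199, 0.009972475469112396), 16.768169403076172)
board z 0.017710371167701355
board hsv [ 19 101 206] bench [ 21  95 207]
110 116/53/19 116/44/17 119/24/74 119/10/74 119/-6/72 119/-21/70 116/-39/19 116/-58/18 116/-65/19
114 112/54/18 112/44/17 115/24/70 115/10/70 115/-6/71 115/-21/70 112/-39/16 112/-58/17 112/-65/18
118 107/54/19 107/44/19 111/24/69 111/10/71 111/-6/70 111/-21/69 107/-39/17 107/-58/17 107/-65/19
122 102/54/17 102/44/16 107/24/69 107/11/70 107/-6/70 107/-21/71 106/-35/62 102/-59/18 102/-66/17
126 97/54/18 97/45/17 103/24/70 103/11/71 103/-6/70 103/-21/71 102/-35/61 98/-59/18 97/-66/18
130 93/55/17 93/45/17 98/24/70 98/11/69 98/-6/69 98/-21/70 97/-35/62 93/-59/19 93/-66/18
134 88/55/18 88/45/19 94/25/69 94/11/69 94/-6/70 94/-21/69 93/-35/61 88/-59/19 88/-67/17
1
[... 2664 characters left out ...]
-32/41/92 -24/25/107 -24/11/107 -5/-5/145 -24/-22/109 -23/-34/109 -31/-54/93 -71/-76/16
254 -76/61/17 -38/42/91 -29/25/108 -29/11/107 -11/-6/142 -29/-22/107 -29/-35/108 -36/-54/95 -76/-76/17
258 -82/61/18 -42/42/92 -35/25/105 -35/11/105 -16/-6/141 -36/-22/104 -36/-35/104 -41/-55/93 -82/-76/18
262 -89/62/17 -48/42/91 -41/25/103 -41/11/104 -22/-6/138 -42/-22/103 -42/-36/102 -47/-55/93 -89/-77/17
266 -95/62/17 -53/42/92 nan/nan/nan -48/11/100 -28/-6/135 -48/-23/99 -48/-36/100 -52/-55/93 -95/-77/17
270 -101/62/19 -57/42/93 -57/26/93 -58/11/92 -57/-7/92 -57/-23/92 -58/-37/91 -56/-55/94 -100/-77/19
274 -107/62/19 -107/51/18 -63/26/92 -62/11/93 -63/-7/92 -62/-23/93 -62/-37/93 -63/-56/92 -107/-77/20
```

```bash
python3 - <<'E'
from h import *
from scipy.optimize import least_squares
W=np.load("w2.npy");c=np.array([.58,-.045]);a=np.radians(14.)
for it in range(2):
    ex=np.array([np.cos(a),np.sin(a)]);ey=np.array([-ex[1],ex[0]])
    X=(W[...,:2]-c)@ex*1e3;Y=(W[...,:2]-c)@ey*1e3;Z=W[...,2]*1e3
    s=(abs(Z-93.5)<3)
    xs=[];l=[];li=[];r=[];ri=[]
    out=[]
    for row in range(182,262,2):
        k=np.where(s[row]&(abs(Y[row]+5)<75)&(X[row]<60)&(X[row]>-60))[0]
        L=k[k<270];Rr=k[k>300]
        if len(L)<3 or len(Rr)<3: continue
        out.append((X[row,k].mean(),Y[row,L].max(),Y[row,L].min(),Y[row,Rr].max(),Y[row,Rr].min()))
    o=np.array(out)
    if it==0: print(o[::3].round(1))
    for j,nm in enumerate(["Lout","Lin","Rin","Rout"],1):
        p=np.polyfit(o[:,0],o[:,j],1)
        f=abs(np.polyval(p,o[:,0])-o[:,j])<1.5; p=np.polyfit(o[f,0],o[f,j],1)
        print(nm,"slope deg",np.degrees(np.arctan(p[0])).round(2),"Y at 10:",np.polyval(p,10).round(2),f.sum())
    # intake wall top edges
    for cols in (range(240,246),range(268,272),range(280,292),range(326,336)):
        q=[];oo=[]
        for cc in cols:
            k=np.where((abs(Z[150:176,cc]-126)<2.5)&(abs(X[150:176,cc]-75)<12))[0]+150
            if len(k): q.append((X[k,cc].min(),X[k,cc].max(),Y[k,cc].mean()))
        if q:print("wall in/out/Y",np.mean(q,0).round(1))
    # lip-end wall outer edge
    for cols in (range(250,260),range(280,290),range(310,320)):
        q=[]
        for cc in cols:
            k=np.where((abs(Z[262:290,cc]-92.5)<3)&(X[262:290,cc]<-50))[0]+262
            q.append((X[k,cc].max(),X[k,cc].min(),Y[k,cc].mean()))
        print("lip wall",np.mean(q,0).round(1))
    # wall front: yaw from intake-wall
    break
E
```

```text
[[ 47.3  47.4  41.7 -49.1 -55.5]
 [ 40.8  47.5  43.1 -50.6 -56.2]
 [ 34.1  46.7  43.4 -50.8 -56.5]
 [ 27.5  45.9  42.5 -50.  -56.6]
 [ 20.9  46.   41.7 -50.3 -57.1]
 [ 13.9  44.3  40.8 -50.8 -57.5]
 [  6.9  45.7  40.  -50.  -58. ]
 [ -0.1  44.8  39.2 -50.6 -58.2]
 [ -7.2  45.1  38.2 -50.8 -58.7]
 [-14.3  44.2  37.3 -50.9 -59.1]
 [-21.8  44.5  36.5 -50.4 -59.6]
 [-29.1  43.7  36.6 -51.7 -59.9]
 [-36.7  42.8  35.8 -51.5 -60.4]
 [-44.4  43.   34.9 -51.9 -60.7]]
Lout slope deg 2.77 Y at 10: 45.53 40
Lin slope deg 5.98 Y at 10: 40.36 38
Rin slope deg 1.01 Y at 10: -50.58 40
Rout slope deg 3.26 Y at 10: -57.76 40
wall in/out/Y [69.1 78.5 35.1]
wall in/out/Y [70.7 80.  10. ]
wall in/out/Y [71.1 81.3 -4.7]
wall in/out/Y [ 73.2  82.6 -46.2]
lip wall [-56.8 -71.   29.1]
lip wall [-56.2 -69.8  -5.6]
lip wall [-54.9 -67.5 -40.3]
```

>>> servo_tool([
  [[2.08, -6.89, 1.0, -0.018, -0.007, -0.02, 1], [2.08, -6.89, 1.0, -0.018, -0.007, -0.025, 1], [2.08, -6.89, 0.8, -0.018, -0.007, -0.03, 1], [0, 0, 0, -0.018, -0.007, -0.03, 1], [0, 0, 0, 0, 0, 0, 1]],
])

```text
t: 3.32
tcp_pos: [0.5586, -0.0576, 0.181]
orientation: [[0.893, 0.288, 0.347], [0.264, -0.958, 0.115], [0.365, -0.011, -0.931]]
contact_force: [-0.4, -0.1, 0.5]
grip_width: 1.001
finger_force: 0.0
```

```bash
python3 - <<'E'
from h import *
st=get_state();print(st["t"],st["tcp_pos"],st["orientation"],st["joint_positions"])
s=snapshot("wrist");cv2.imwrite("pics/w3.png",s["pixels"]);W=world(s,st);np.save("w3.npy",W)
n=np.array([-.3530,-.1030,.93]);n/=np.linalg.norm(n);a=np.radians(16.8);o=np.array([.5927,-.048])
ex=np.array([np.cos(a),np.sin(a)]);ey=np.array([-ex[1],ex[0]])
c0=np.array([.58898,-.04956,.1215]);h=(W-c0)@n
p=W[(abs(W[...,:2]-[.575,-.05])<.04).all(2)&(h>.022)&(h<.032)]
X=(p[:,:2]-o)@ex*1e3;Y=(p[:,:2]-o)@ey*1e3
print(len(p),"rib top X",np.percentile(X,[1,99]),"Y",np.percentile(Y,[1,99]),"Z",np.percentile(p[:,2],[1,99]),cv2.minAreaRect(p[:,:2].astype(np.float32)))
E
```

```text
3.325 [ 0.55856625 -0.05757043  0.18100886] [[ 0.89266841  0.28777925  0.34688068]
 [ 0.26393776 -0.95762983  0.11524737]
 [ 0.36534909 -0.01132278 -0.93080172]] [-25.20328614  24.58320475 108.73090329  26.95045789  33.77938767
  27.33058819]
1211 rib top X [-40.69004421   3.17535762] Y [-3.50872279  6.27338888] Z [0.13479796 0.15254492] ((0.5743058919906616, -0.05202317237854004), (0.04519897699356079, 0.009924384765326977), 16.900665283203125)
```

View pics/w3.png

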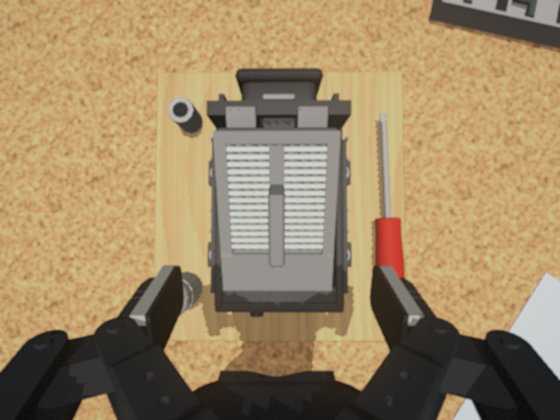

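The picture shows the rib at (277,225), centred between the open fingers, with the threadlocker at (185,292) below and behind the left finger path. I descend along the tool axis.

>>> servo_tool([
  [[0, 0, 0, 0.006, 0.0025, -0.0147, 1], [0, 0, 0, 0.006, 0.0025, -0.0147, 1], [0, 0, 0, 0.006, 0.0015, -0.0147, 1], [0, 0, 0, 0.0058, 0.0015, -0.0147, 1], [0, 0, 0, 0, 0, 0, 1]],
])

```text
t: 4.0
tcp_pos: [0.5845, -0.0484, 0.1207]
orientation: [[0.892, 0.291, 0.347], [0.267, -0.957, 0.116], [0.366, -0.011, -0.931]]
contact_force: [-0.3, 0.4, -0.0]
grip_width: 0.999
finger_force: 0.0
```

```bash
cat > st.py <<'E'
from h import *
a=np.radians(16.8);o=np.array([.5927,-.048])
A=np.array([[np.cos(a),-np.sin(a),0],[np.sin(a),np.cos(a),0],[0,0,1]])
def show():
    st=get_state();np.set_printoptions(precision=4,suppress=True)
    p=st["tcp_pos"]
    print(st["t"],"tcp",p,"box mm",(A.T@(p-[o[0],o[1],0])*1e3).round(1),"F",(A.T@st["contact_force"]).round(1),"M",st["ft_torque"].round(2),"g",st["grip_width"],st["finger_force"]);print("Rbox",(A.T@st["orientation"]).round(3).tolist(),"j",st["joint_positions"].round(1))
    return st
if __name__=="__main__":show()
E
python3 st.py; python3 - <<'E'
from st import *
W=np.load("w3.npy");X,Y=[((W[...,:2]-o)@A[:2,i])*1e3 for i in(0,1)];Z=W[...,2]*1e3
s=(abs(Z-93.5)<3)&(abs(Y)<62);out=[]
for row in range(150,270,2):
    k=np.where(s[row]&(abs(X[row])<50))[0]
    if len(k)<6:continue
    out.append((X[row,k].mean(),Y[row,k].max(),Y[row,k].min()))
out=np.array(out)
if len(out):
    print(len(out),np.median(out,0),[np.degrees(np.polyfit(out[:,0],out[:,j],1)[0]) for j in(1,2)])
w=(abs(Z-126)<2)&(X>50)&(X<80)&(abs(Y)<60);w[:80]=0
print("wall Y",Y[w].min(),Y[w].max(),"X",np.percentile(X[w],[2,98]))
l=(abs(Z-92.5)<2)&(X<-60)&(X>-95)&(abs(Y)<30);print("lip X",np.percentile(X[l],[1,99]))
E
```

```text
4.0 tcp [ 0.5845 -0.0484  0.1207] box mm [ -7.9   2.  120.7] F [-0.2  0.4 -0. ] M [-0.06  0.14  0.04] g 0.9994818332807927 0.0
Rbox [[0.931, 0.002, 0.366], [-0.002, -1.0, 0.011], [0.366, -0.011, -0.931]] j [-22.9  32.3 108.1  32.4  26.9  22.9]
60 [ -3.86356577  51.78615553 -51.97204162] [np.float64(0.038178383927966936), np.float64(-0.13461994499084254)]
wall Y -49.245737313872944 49.117162772272295 X [50.34090184 68.92403075]
lip X [-81.85043977 -65.81428174]
```

>>> servo_tool([
  [[-0.62, -0.19, 0, -0.0008, -0.0009, 0.0023, 1], [0, 0, 0, 0, 0, 0, 0], [0, 0, 0, 0, 0, 0, 0], [0, 0, 0, 0, 0, 0, 0], [0, 0, 0, 0, 0, 0, 0]],
])

```text
t: 4.62
tcp_pos: [0.5841, -0.0501, 0.125]
orientation: [[0.889, 0.29, 0.353], [0.271, -0.957, 0.104], [0.368, 0.003, -0.93]]
contact_force: [-0.0, 0.5, -1.1]
grip_width: 0.147
finger_force: 0.0
```

>>> servo_tool([
  [[0, 0, 0, 0, 0, 0, 0], [0, 0, 0, 0, 0, 0, 0], [0, 0, 0, 0, 0, 0, 0], [0, 0, 0, 0, 0, 0, 0], [0, 0, 0, 0, 0, 0, 0]],
])

```text
t: 5.25
tcp_pos: [0.5842, -0.0501, 0.125]
orientation: [[0.889, 0.29, 0.353], [0.271, -0.957, 0.104], [0.368, 0.003, -0.93]]
contact_force: [-3.5, -1.6, 4.5]
grip_width: 0.101
finger_force: 60.4
```

```bash
python3 st.py
```

```text
5.25 tcp [ 0.5842 -0.0501  0.125 ] box mm [ -8.8   0.4 125. ] F [-3.8 -0.5  4.5] M [-0.15  0.22  0.02] g 0.10050763069947372 60.360474586486816
Rbox [[0.93, 0.001, 0.368], [0.002, -1.0, -0.002], [0.368, 0.003, -0.93]] j [-22.8  31.7 108.3  31.6  26.4  23.5]
```

>>> servo_tool([
  [[0, 0, 0, 0, 0, 0.015, 0], [0, 0, 0, 0, 0, 0.025, 0], [0, 0, 0, 0, 0, 0.03, 0], [0, 0, 0, 0, 0, 0.03, 0], [0, 0, 0, 0, 0, 0.02, 0]],
])

```text
t: 5.88
tcp_pos: [0.5836, -0.0496, 0.2451]
orientation: [[0.89, 0.291, 0.352], [0.271, -0.957, 0.105], [0.367, 0.002, -0.93]]
contact_force: [-0.2, 0.7, -1.9]
grip_width: 0.099
finger_force: 59.3
```

>>> servo_tool([
  [[0, 0, 0, 0, 0, 0, 0], [0, 0, 0, 0, 0, 0, 0], [0, 0, 0, 0, 0, 0, 0], [-3.52, -1.06, 9.3, 0, 0, 0, 0], [-3.52, -1.06, 9.3, 0, 0, 0, 0]],
])

```text
t: 6.5
tcp_pos: [0.5835, -0.0498, 0.2435]
orientation: [[0.734, 0.582, 0.351], [0.586, -0.803, 0.106], [0.344, 0.128, -0.93]]
contact_force: [-0.0, -0.2, -2.0]
grip_width: 0.101
finger_force: 59.4
```

>>> servo_tool([
  [[-3.52, -1.06, 9.3, 0, 0, 0, 0], [-3.52, -1.06, 9.3, 0, 0, 0, 0], [-3.52, -1.06, 9.3, 0, 0, 0, 0], [-3.52, -1.06, 9.3, 0, 0, 0, 0], [-3.52, -1.06, 9.3, 0, 0, 0, 0]],
])

```text
t: 7.12
tcp_pos: [0.5835, -0.0498, 0.2436]
orientation: [[0.026, 0.936, 0.351], [0.992, -0.067, 0.107], [0.124, 0.346, -0.93]]
contact_force: [-0.6, 0.0, -1.3]
grip_width: 0.1
finger_force: 59.4
```

>>> servo_tool([
  [[-3.52, -1.06, 9.3, 0, 0, 0, 0], [-3.52, -1.06, 9.3, 0, 0, 0, 0], [-3.52, -1.06, 9.3, 0, 0, 0, 0], [-3.52, -1.06, 9.3, 0, 0, 0, 0], [-3.52, -1.06, 9.3, 0, 0, 0, 0]],
])

```text
t: 7.75
tcp_pos: [0.5835, -0.0498, 0.2436]
orientation: [[-0.701, 0.621, 0.351], [0.689, 0.717, 0.108], [-0.184, 0.318, -0.93]]
contact_force: [-0.5, 0.4, -1.9]
grip_width: 0.107
finger_force: 59.4
```

>>> servo_tool([
  [[-3.52, -1.06, 9.3, 0, 0, 0, 0], [-3.52, -1.06, 9.3, 0, 0, 0, 0], [-3.52, -1.06, 9.3, 0, 0, 0, 0], [-3.52, -1.06, 9.3, 0, 0, 0, 0], [-3.52, -1.06, 9.3, 0, 0, 0, 0]],
])

```text
t: 8.38
tcp_pos: [0.5835, -0.0498, 0.2435]
orientation: [[-0.927, -0.138, 0.349], [-0.106, 0.988, 0.108], [-0.36, 0.063, -0.931]]
contact_force: [0.8, 1.0, -1.8]
grip_width: 0.1
finger_force: 59.4
```

>>> servo_tool([
  [[-3.52, -1.06, 9.3, 0, 0, 0, 0], [0, 0, 0, 0, 0, 0, 0], [0, 0, 0, 0, 0, 0, 0], [0, 0, 0, 0, 0, 0, 0], [0, 0, 0, 0, 0, 0, 0]],
])

```text
t: 9.0
tcp_pos: [0.584, -0.05, 0.2448]
orientation: [[-0.89, -0.291, 0.351], [-0.27, 0.957, 0.107], [-0.367, 0.001, -0.93]]
contact_force: [0.2, -0.0, -2.1]
grip_width: 0.105
finger_force: 59.4
```

```bash
python3 st.py; python3 - <<'E'
from h import *
st=get_state();s=snapshot("wrist");cv2.imwrite("pics/w4.png",s["pixels"]);np.save("w4.npy",world(s,st))
E
```

```text
9.0 tcp [ 0.584  -0.05    0.2448] box mm [ -8.9   0.6 244.8] F [ 0.2 -0.1 -2.1] M [-0.09  0.32  0.05] g 0.10489741351087889 59.359095096588135
Rbox [[-0.93, -0.002, 0.367], [-0.002, 1.0, 0.001], [-0.367, 0.001, -0.93]] j [ -22.9   20.2  102.    20.3   42.8 -142.9]
```

View pics/w4.png

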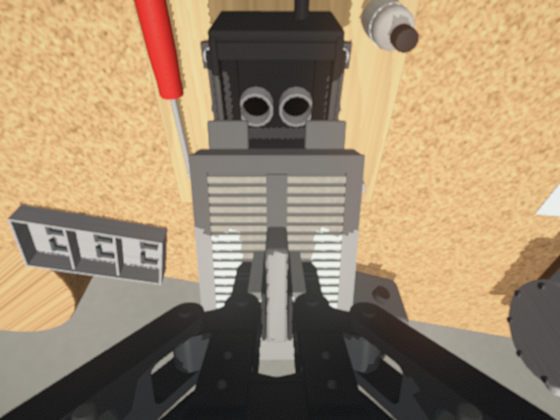

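The filter has been turned, with tabs at (228,135) and (325,135) towards the lip end and level in the grip. Next I measure its pose in the grip.

```bash
python3 - <<'E'
from st import *
st=get_state();Rt=st["orientation"];t=st["tcp_pos"]
W=np.load("w4.npy");T=(W-t)@Rt*1e3   # tool frame mm: tool x -> tab dir? z down
def st_(m): p=T[m];p=p[~np.isnan(p).any(1)];return p
m=np.zeros(T.shape[:2],bool);m[155:225,205:260]=1;m[155:225,292:348]=1
p=st_(m);p=p[abs(p[:,2]-np.median(p[:,2]))<6];c=p.mean(0);n=np.linalg.svd(p-c)[2][2];n*=-np.sign(n[2])
print("top plane in tool",c,n,"pitch deg",np.degrees(np.arctan2(n[0],-n[2])),"roll",np.degrees(np.arctan2(n[1],-n[2])),"z at tcp",c[2]+( n[0]*c[0]+n[1]*c[1])/n[2])
for u in(222,230,238,315,325,335):
    print("tab col",u,[T[r,u].round(1).tolist() for r in range(118,152,3)])
for r in(165,180,195,134):
    k=[q for q in range(170,390) if 0<T[r,q,2]<30]
    print(r,k[0],k[-1],T[r,k[0]].round(1),T[r,k[-1]].round(1))
E
```

```text
top plane in tool [3.88013073e+01 2.66467060e-02 5.07097560e+00] [-0.03305219  0.00249922 -0.9994505 ] pitch deg -1.894101713186914 roll 0.1432729404171328 z at tcp 6.354082131341392
tab col 222 [[62.5, -45.0, 136.5], [69.1, -26.3, 20.9], [67.6, -26.5, 21.5], [66.3, -26.3, 20.0], [64.7, -26.6, 21.6], [63.3, -26.6, 20.7], [62.0, -26.6, 20.0], [60.5, -26.6, 20.2], [59.0, -26.8, 20.5], [57.5, -26.9, 20.7], [56.0, -27.0, 20.6], [55.6, -25.9, 14.0]]
tab col 230 [[61.4, -40.6, 152.9], [69.1, -22.4, 20.4], [67.7, -22.5, 20.7], [66.3, -22.4, 20.2], [64.8, -22.6, 21.1], [63.3, -22.7, 21.2], [61.9, -22.7, 20.8], [60.4, -22.9, 21.2], [59.0, -22.8, 20.2], [57.6, -22.8, 19.8], [55.8, -23.1, 21.6], [55.5, -22.2, 14.8]]
tab col 238 [[61.3, -33.7, 153.3], [69.1, -18.5, 20.4], [67.6, -18.6, 21.0], [66.3, -18.5, 19.9], [64.7, -18.7, 21.3], [63.5, -18.5, 19.1], [62.0, -18.7, 19.9], [60.5, -18.7, 19.9], [59.0, -18.8, 20.1], [57.5, -18.9, 20.4], [56.1, -18.9, 20.1], [55.6, -18.3, 14.2]]
tab col 315 [[61.3, 34.0, 153.9], [69.2, 18.8, 19.7], [67.7, 18.9, 20.1], [66.2, 19.0, 20.6], [64.8, 19.1, 20.9], [63.4, 19.1, 20.5], [62.0, 19.0, 19.9], [60.3, 19.3, 21.7], [59.0, 19.2, 20.7], [57.4, 19.4, 21.2], [56.1, 19.3, 20.3], [55.5, 18.7, 14.6]]
tab col 325 [[61.5, 42.4, 151.5], [69.1, 23.7, 20.7], [67.6, 23.8, 21.0], [66.2, 23.9, 20.8], [64.8, 23.9, 20.4], [63.3, 24.0, 21.0], [61.9, 24.1, 20.9], [60.5, 24.0, 20.1], [59.0, 24.2, 20.4], [57.3, 24.4, 22.0], [56.0, 24.3, 20.5], [55.6, 23.4, 13.9]]
tab col 335 [[62.2, 49.2, 140.4], [69.1, 28.5, 20.5], [67.7, 28.6, 20.4], [66.3, 28.7, 20.4], [64.8, 28.8, 20.7], [63.4, 28.8, 20.3], [61.9, 28.9, 20.4], [60.4, 29.1, 20.7], [59.0, 29.2, 20.7], [57.6, 29.1, 19.9], [56.1, 29.2, 20.1], [55.6, 28.3, 14.3]]
165 189 364 [ 50.7 -39.9   5.1] [51.1 39.8  3.2]
180 190 362 [ 43.8 -39.9   4.5] [43.8 39.7  4.4]
195 192 361 [ 36.4 -39.6   4.7] [36.6 39.8  4.2]
134 208 345 [ 63.  -33.3  19.7] [62.9 33.7 20.2]
```

>>> servo_tool([
  [[0.65, -2.15, 0, 0.0029, 0.0004, -0.02, 0], [0.65, -2.15, 0, 0, 0, -0.03, 0], [0, 0, 0, 0, 0, -0.03, 0], [0, 0, 0, 0, 0, -0.015, 0], [0, 0, 0, 0, 0, 0, 0]],
])

```text
t: 9.68
tcp_pos: [0.5892, -0.0483, 0.1518]
orientation: [[-0.863, -0.289, 0.415], [-0.261, 0.957, 0.126], [-0.433, 0.0, -0.901]]
contact_force: [0.1, 0.4, -1.1]
grip_width: 0.105
finger_force: 59.3
```

```bash
cat >> st.py <<'E'
    st=get_state();Rt=A.T@st["orientation"];p=A.T@(st["tcp_pos"]-[o[0],o[1],0])*1e3
    tip=p+Rt@[69.8,0,24.4];ax=Rt@[-1,0,.033];end=tip+130*ax
    print("tip bottom",tip.round(1),"theta",np.degrees(np.arcsin(ax[2])).round(2),"end low corner",end.round(1),"yaw",np.degrees(np.arctan2(ax[1],ax[0])).round(2))
E
python3 st.py
```

```text
File "st.py", line 10
    st=get_state();Rt=A.T@st["orientation"];p=A.T@(st["tcp_pos"]-[o[0],o[1],0])*1e3
IndentationError: unexpected indent
```

```bash
sed -i 's/^if __name__.*/if __name__=="__main__":\n    show()/' st.py; python3 st.py
```

```text
9.675 tcp [ 0.5892 -0.0483  0.1518] box mm [ -3.4   0.7 151.8] F [ 0.2  0.3 -1.1] M [-0.1   0.36 -0.02] g 0.10497248711492464 59.28753197193146
Rbox [[-0.901, -0.0, 0.433], [-0.0, 1.0, 0.0], [-0.433, 0.0, -0.901]] j [ -23.9   29.1  109.3   38.8   26.9 -163.4]
tip bottom [-55.7   0.7  99.5] theta 23.81 end low corner [ 63.3   0.8 152. ] yaw 0.02
```

>>> servo_tool([
  [[-0.39, 1.29, 0, 0, 0, 0, 0], [-0.39, 1.29, 0, 0, 0, 0, 0], [0, 0, 0, -0.0007, -0.0008, -0.006, 0], [0, 0, 0, 0, 0, -0.004, 0], [0, 0, 0, 0, 0, 0, 0]],
])

```text
t: 10.3
tcp_pos: [0.5877, -0.0491, 0.1418]
orientation: [[-0.881, -0.289, 0.374], [-0.266, 0.957, 0.113], [-0.39, 0.0, -0.921]]
contact_force: [-0.1, -0.1, -1.3]
grip_width: 0.102
finger_force: 59.4
```

```bash
python3 st.py
```

```text
10.3 tcp [ 0.5877 -0.0491  0.1418] box mm [ -5.1   0.4 141.8] F [-0.1 -0.1 -1.3] M [-0.13  0.39  0.02] g 0.10223590501680083 59.37061071395874
Rbox [[-0.921, -0.0, 0.39], [-0.0, 1.0, 0.0], [-0.39, 0.0, -0.921]] j [ -23.1   30.1  108.1   32.7   27.7 -157.2]
tip bottom [-59.8   0.4  92. ] theta 21.1 end low corner [ 61.5   0.4 138.8] yaw 0.0
```

>>> servo_tool([
  [[0, 0, 0, 0.0011, 0, -0.003, 0], [0, 0, 0, 0, 0, -0.005, 0], [0, 0, 0, 0, 0, 0, 0], [0, 0, 0, 0, 0, 0, 0], [0, 0, 0, 0, 0, 0, 0]],
])

```text
t: 10.92
tcp_pos: [0.5893, -0.0492, 0.1342]
orientation: [[-0.881, -0.289, 0.375], [-0.267, 0.957, 0.113], [-0.391, -0.001, -0.92]]
contact_force: [-0.5, -0.0, -2.9]
grip_width: 0.101
finger_force: 59.4
```

>>> servo_tool([
  [[0, 0, 0, -0.0025, -0.0008, -0.0008, 0], [0, 0, 0, -0.0025, -0.0007, -0.0007, 0], [0, 0, 0, 0, 0, 0, 0], [0, 0, 0, 0, 0, 0, 0], [0, 0, 0, 0, 0, 0, 0]],
])

```text
t: 11.55
tcp_pos: [0.5844, -0.0508, 0.1327]
orientation: [[-0.881, -0.289, 0.374], [-0.267, 0.957, 0.113], [-0.391, -0.0, -0.92]]
contact_force: [-0.1, 0.1, -1.6]
grip_width: 0.101
finger_force: 59.4
```

```bash
python3 st.py
```

```text
11.55 tcp [ 0.5844 -0.0508  0.1327] box mm [ -8.8  -0.2 132.7] F [-0.1  0.1 -1.6] M [-0.09  0.35  0.  ] g 0.1005332320937295 59.37052309513092
Rbox [[-0.92, -0.0, 0.391], [-0.001, 1.0, -0.0], [-0.391, -0.0, -0.92]] j [ -23.4   30.9  108.9   34.6   26.4 -159.7]
tip bottom [-63.5  -0.3  83. ] theta 21.15 end low corner [ 57.8  -0.2 129.9] yaw 0.03
```

>>> servo_tool([
  [[-0.43, 1.43, 0, -0.0005, -0.0001, -0.0021, 0], [-0.43, 1.43, 0, -0.0004, -0.0001, -0.0021, 0], [-0.43, 1.43, 0, -0.0003, -0.0001, -0.0018, 0], [-0.43, 1.43, 0, -0.0003, -0.0001, -0.0018, 0], [0, 0, 0, 0, 0, 0, 0]],
])

```text
t: 12.18
tcp_pos: [0.5832, -0.051, 0.1249]
orientation: [[-0.915, -0.29, 0.281], [-0.277, 0.957, 0.085], [-0.294, -0.001, -0.956]]
contact_force: [0.2, -0.1, -2.0]
grip_width: 0.102
finger_force: 59.3
```

```bash
python3 st.py
```

```text
12.175 tcp [ 0.5832 -0.051   0.1249] box mm [ -9.9  -0.1 124.9] F [ 0.2 -0.2 -2. ] M [-0.11  0.28  0.01] g 0.10225666840345929 59.34027314186096
Rbox [[-0.956, -0.001, 0.294], [-0.001, 1.0, -0.0], [-0.294, -0.001, -0.956]] j [ -21.3   31.9  105.3   20.7   30.9 -144.9]
tip bottom [-69.5  -0.2  81.1] theta 15.2 end low corner [ 56.   -0.1 115.2] yaw 0.07
```

>>> servo_tool([
  [[-0.43, 1.43, 0, -0.0002, 0, -0.0018, 0], [-0.43, 1.43, 0, -0.0002, -0.0001, -0.0018, 0], [0, 0, 0, 0, 0, 0, 0], [0, 0, 0, 0, 0, 0, 0], [0, 0, 0, 0, 0, 0, 0]],
])

```text
t: 12.8
tcp_pos: [0.5821, -0.0512, 0.1212]
orientation: [[-0.929, -0.289, 0.232], [-0.281, 0.957, 0.07], [-0.243, 0.0, -0.97]]
contact_force: [0.1, 0.5, -1.1]
grip_width: 0.1
finger_force: 59.3
```

```bash
python3 st.py;python3 - <<'E'
from h import *
s=snapshot("scene");cv2.imwrite("pics/s5.png",cv2.resize(s["pixels"][170:270,180:320],None,fx=5,fy=5,interpolation=cv2.INTER_CUBIC))
E
```

```text
12.8 tcp [ 0.5821 -0.0512  0.1212] box mm [-11.1   0.  121.2] F [ 0.2  0.5 -1.1] M [-0.03  0.24  0.02] g 0.10013005167193167 59.33588683605194
Rbox [[-0.97, -0.0, 0.243], [-0.0, 1.0, 0.0], [-0.243, 0.0, -0.97]] j [ -20.4   32.5  103.5   15.4   33.7 -139.2]
tip bottom [-72.9   0.   80.6] theta 12.17 end low corner [ 54.2   0.  108. ] yaw 0.01
```

View pics/s5.png

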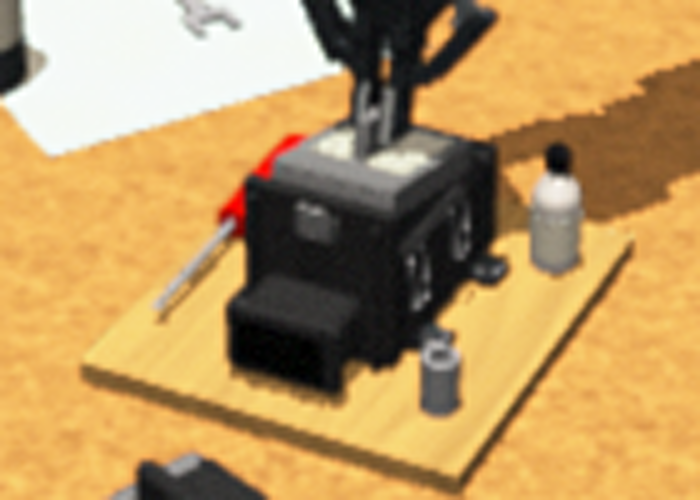

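The crop shows the plain end raised at the intake wall around (380,180), the tabs down at the robot side, and socket and threadlocker undisturbed. I swing down in stages and watch the force.

>>> servo_tool([
  [[-0.3, 1.0, 0, 0.0011, 0.0003, -0.0011, 0], [-0.3, 1.0, 0, 0.0009, 0.0003, -0.0011, 0], [-0.3, 1.0, 0, 0.0009, 0.0003, -0.0012, 0], [0, 0, 0, 0, 0, 0, 0], [0, 0, 0, 0, 0, 0, 0]],
])

```text
t: 13.48
tcp_pos: [0.5851, -0.0504, 0.118]
orientation: [[-0.94, -0.289, 0.181], [-0.284, 0.957, 0.055], [-0.189, -0.0, -0.982]]
contact_force: [-3.2, -2.3, 2.4]
grip_width: 0.102
finger_force: 60.1
```

```bash
python3 st.py
```

```text
13.475 tcp [ 0.5851 -0.0504  0.118 ] box mm [ -7.9  -0.1 118. ] F [-3.8 -1.2  2.4] M [-0.17  0.29 -0.04] g 0.10231969966762598 60.05741000175476
Rbox [[-0.982, -0.0, 0.189], [-0.0, 1.0, -0.0], [-0.189, -0.0, -0.982]] j [ -19.1   33.4  101.    10.6   37.2 -133.9]
tip bottom [-71.8  -0.1  80.8] theta 9.03 end low corner [ 56.6  -0.1 101.2] yaw 0.03
```

>>> servo_tool([
  [[-0.29, 0.96, 0, 0.0005, 0.0001, -0.0012, 0], [-0.29, 0.96, 0, 0.0005, 0.0001, -0.0012, 0], [-0.29, 0.96, 0, 0.0005, 0.0002, -0.0012, 0], [-0.29, 0.96, 0, 0.0005, 0.0002, -0.0012, 0], [0, 0, 0, 0, 0, 0, 0]],
])

```text
t: 14.1
tcp_pos: [0.5868, -0.0494, 0.1123]
orientation: [[-0.95, -0.29, 0.113], [-0.288, 0.957, 0.035], [-0.118, 0.001, -0.993]]
contact_force: [-3.2, -0.7, -2.9]
grip_width: 0.099
finger_force: 59.4
```

```bash
python3 st.py
```

```text
14.1 tcp [ 0.5868 -0.0494  0.1123] box mm [ -6.1   0.4 112.3] F [-3.3  0.3 -2.9] M [-0.3   0.78  0.01] g 0.09949575056608659 59.36610281467438
Rbox [[-0.993, -0.001, 0.118], [-0.001, 1.0, 0.001], [-0.118, 0.001, -0.993]] j [ -17.7   34.8   98.     5.8   41.7 -128.7]
tip bottom [-72.5   0.4  79.8] theta 4.91 end low corner [57.1  0.5 91. ] yaw 0.07
```

>>> servo_tool([
  [[-0.36, 1.2, 0, 0.0008, 0.0001, -0.0014, 0], [-0.36, 1.2, 0, 0.0008, 0.0002, -0.0014, 0], [-0.36, 1.2, 0, 0.0007, 0.0001, -0.0014, 0], [-0.36, 1.2, 0, 0.0007, 0.0002, -0.0014, 0], [0, 0, 0, 0, 0, 0, 0]],
])

```text
t: 14.72
tcp_pos: [0.5903, -0.0491, 0.1072]
orientation: [[-0.957, -0.29, 0.03], [-0.29, 0.957, 0.009], [-0.032, 0.0, -1.0]]
contact_force: [-4.3, -2.2, -0.5]
grip_width: 0.102
finger_force: 59.6
```

```bash
python3 st.py
```

```text
14.725 tcp [ 0.5903 -0.0491  0.1072] box mm [ -2.6  -0.4 107.2] F [-4.8 -0.9 -0.5] M [-0.34  0.74 -0.11] g 0.10206473351370166 59.62371826171875
Rbox [[-1.0, -0.001, 0.032], [-0.001, 1.0, 0.0], [-0.032, 0.0, -1.0]] j [ -16.1   36.6   94.1    1.3   47.7 -123.8]
tip bottom [-71.6  -0.4  80.6] theta -0.08 end low corner [58.4 -0.3 80.4] yaw 0.05
```

>>> servo_tool([
  [[0, 0, 0, 0, 0, 0, 0.5], [0, 0, 0, 0, 0, 0, 0.5], [0, 0, 0, 0, 0, 0, 0.5], [0, 0, 0, 0, 0, 0.03, 0.5], [0, 0, 0, 0, 0, 0.03, 0.5]],
])

```text
t: 15.35
tcp_pos: [0.5905, -0.0491, 0.168]
orientation: [[-0.957, -0.289, 0.032], [-0.289, 0.957, 0.01], [-0.033, 0.0, -0.999]]
contact_force: [0.2, -0.6, -0.3]
grip_width: 0.503
finger_force: 0.0
```

>>> servo_tool([
  [[0, 0, 0, 0.012, 0.004, 0.05, 0], [0, 0, 0, 0.012, 0.004, 0.05, 0], [0, 0, 0, 0.012, 0.004, 0.03, 0], [0, 0, 0, 0, 0, 0, 0], [0, 0, 0, 0, 0, 0, 0]],
])

```text
t: 15.98
tcp_pos: [0.6252, -0.0369, 0.2963]
orientation: [[-0.957, -0.29, 0.029], [-0.289, 0.957, 0.01], [-0.031, 0.001, -1.0]]
contact_force: [0.2, 0.1, -0.0]
grip_width: -0.003
finger_force: 0.0
```

```bash
python3 st.py; cat > chk.py <<'E'
from st import *
import sys
st=get_state();s=snapshot("wrist");cv2.imwrite(sys.argv[1],s["pixels"]);W=world(s,st);np.save("w5.npy",W)
X,Y=[((W[...,:2]-o)@A[:2,i])*1e3 for i in(0,1)];Z=W[...,2]*1e3
m=((abs(X)<52)&(abs(Y)<37)&(abs(Y)>12)&(abs(Z-100)<15))
M=np.c_[X[m],Y[m],np.ones(m.sum())];c,*_=np.linalg.lstsq(M,Z[m],rcond=None)
print(m.sum(),"top plane slopes deg",np.degrees(c[:2]),"z0",c[2],"z at 58",c[2]+58*c[0],"z at -58",c[2]-58*c[0])
for x in range(-80,76,4):
    q=(abs(X-x)<2);print(x,[round(float(np.median(Z[q&(abs(Y-y)<3)])),1) if (q&(abs(Y-y)<3)).any() else None for y in(-24,-15,0,15,24)],end="; ")
E
python3 chk.py pics/w6.png
```

```text
15.975 tcp [ 0.6252 -0.0369  0.2963] box mm [ 34.4   1.3 296.3] F [ 0.2  0.  -0. ] M [-0.02  0.02  0.01] g -0.003104367797413663 0.0
Rbox [[-1.0, -0.001, 0.031], [-0.0, 1.0, 0.001], [-0.031, 0.001, -1.0]] j [ -14.1   26.    78.7    1.    73.8 -121.2]
tip bottom [-34.6   1.3 269.7] theta -0.1 end low corner [ 95.4   1.3 269.5] yaw 0.03
5138 top plane slopes deg [ 2.00999501 -0.02340657] z0 101.14727313293783 z at 58 103.18197291979703 z at -58 99.11257334607862
-80 [92.5, 92.3, 92.5, 92.2, 92.2]; -76 [91.9, 92.3, 92.2, 92.1, 92.3]; -72 [92.3, 92.4, 92.2, 92.4, 92.4]; -68 [92.7, 92.1, 92.4, 92.1, 92.2]; -64 [91.8, 90.9, 91.5, 91.1, 91.8]; -60 [100.1, 99.8, 100.0, 99.9, 99.8]; -56 [100.0, 100.2, 100.3, 100.4, 100.0]; -52 [98.6, 98.7, 100.3, 98.8, 98.7]; -48 [99.8, 99.5, 100.3, 99.7, 99.5]; -44 [100.1, 100.0, 100.8, 99.8, 100.0]; -40 [100.6, 100.3, 100.8, 100.3, 100.0]; -36 [100.0, 99.2, 100.5, 99.2, 98.9]; -32 [99.9, 99.8, 101.1, 99.5, 99.8]; -28 [100.2, 99.8, 103.3, 100.0, 100.1]; -24 [100.9, 100.8, 126.8, 100.4, 100.6]; -20 [100.9, 100.9, 127.0, 100.7, 100.7]; -16 [100.6, 100.5, 127.3
[... 190 characters left out ...]
.6, 127.8, 101.1, 101.2]; 8 [100.8, 100.8, 127.8, 100.7, 100.7]; 12 [101.1, 386.4, 128.0, 385.7, 101.4]; 16 [101.0, 375.6, 361.1, 374.2, 101.6]; 20 [352.6, 348.5, 375.5, 347.2, 354.7]; 24 [355.3, 343.3, 323.9, 326.6, 351.2]; 28 [352.7, 327.5, 334.0, 314.2, 352.2]; 32 [352.8, 102.6, 334.1, 102.5, 352.6]; 36 [352.9, 102.8, 334.4, 102.7, 352.8]; 40 [354.9, 102.8, 344.3, 102.8, 353.5]; 44 [103.3, 103.0, 333.9, 103.0, 103.0]; 48 [103.3, 103.2, 103.2, 103.0, 103.3]; 52 [103.3, 103.0, 102.8, 103.0, 103.0]; 56 [103.6, 103.0, 105.5, 103.3, 103.4]; 60 [116.1, 114.2, 122.4, 116.7, 114.3]; 64 [125.7, 125.3, 125.7, 125.8, 125.6]; 68 [125.8, 125.5, 125.7, 125.8, 125.7]; 72 [None, None, 115.5, None, None];
```

The plain end sits at about 103 mm, so it has not snapped yet. I press on the bare land with closed fingers.

>>> servo_tool([
  [[-0.52, 1.72, 0, 0.0062, 0.0005, -0.05, 0], [0, 0, 0, 0, 0, -0.05, 0], [0, 0, 0, 0, 0, -0.05, 0], [0, 0, 0, 0, 0, -0.033, 0], [0, 0, 0, 0, 0, 0, 0]],
])

```text
t: 16.65
tcp_pos: [0.6286, -0.036, 0.11]
orientation: [[-0.957, -0.289, -0.009], [-0.289, 0.957, 0.003], [0.007, 0.006, -1.0]]
contact_force: [0.1, 0.7, -0.4]
grip_width: -0.0
finger_force: 0.0
```

```bash
python3 st.py
```

```text
16.65 tcp [ 0.6286 -0.036   0.11  ] box mm [ 37.8   1.1 110. ] F [ 0.3  0.7 -0.4] M [ 0.02 -0.02  0.03] g -0.0002898979251241029 0.0
Rbox [[-1.0, 0.0, -0.007], [-0.0, 1.0, 0.006], [0.007, 0.006, -1.0]] j [ -13.5   39.3   86.7    0.1   54.5 -120.3]
tip bottom [-32.1   1.2  86.1] theta -2.31 end low corner [97.8  1.3 80.8] yaw 0.01
```

>>> servo_tool([
  [[0, 0, 0, 0.0032, 0, 0, 0], [0, 0, 0, 0, 0, -0.004, 0], [0, 0, 0, 0, 0, -0.003, 0], [0, 0, 0, 0, 0, -0.001, 0], [0, 0, 0, 0, 0, -0.001, 0]],
])

```text
t: 17.27
tcp_pos: [0.6357, -0.0366, 0.1057]
orientation: [[-0.957, -0.289, 0.002], [-0.289, 0.957, 0.001], [-0.002, 0.0, -1.0]]
contact_force: [0.2, -0.8, -0.0]
grip_width: -0.004
finger_force: 0.0
```

>>> servo_tool([
  [[0, 0, 0, 0, 0, -0.0007, 0], [0, 0, 0, 0, 0, -0.0007, 0], [0, 0, 0, 0, 0, 0, 0], [0, 0, 0, 0, 0, 0, 0], [0, 0, 0, 0, 0, 0, 0]],
])

```text
t: 17.9
tcp_pos: [0.6357, -0.0366, 0.1041]
orientation: [[-0.957, -0.289, 0.002], [-0.289, 0.957, 0.001], [-0.002, 0.0, -1.0]]
contact_force: [0.1, -0.2, 0.6]
grip_width: 0.001
finger_force: 0.0
```

>>> servo_tool([
  [[0, 0, 0, -0.0035, 0, 0, 0], [0, 0, 0, 0, 0, -0.001, 0], [0, 0, 0, 0, 0, -0.001, 0], [0, 0, 0, 0, 0, -0.0005, 0], [0, 0, 0, 0, 0, 0, 0]],
])

```text
t: 18.52
tcp_pos: [0.6322, -0.0366, 0.1015]
orientation: [[-0.957, -0.289, 0.002], [-0.289, 0.957, 0.001], [-0.002, 0.0, -1.0]]
contact_force: [0.0, 0.2, 0.2]
grip_width: 0.003
finger_force: 0.0
```

>>> servo_tool([
  [[0, 0, 0, 0, 0, -0.0005, 0], [0, 0, 0, 0, 0, -0.0005, 0], [0, 0, 0, 0, 0, -0.0005, 0], [0, 0, 0, 0, 0, 0, 0], [0, 0, 0, 0, 0, 0, 0]],
])

```text
t: 19.15
tcp_pos: [0.6321, -0.0366, 0.1001]
orientation: [[-0.957, -0.289, 0.002], [-0.289, 0.957, 0.001], [-0.002, 0.0, -1.0]]
contact_force: [0.0, 0.6, 1.5]
grip_width: 0.004
finger_force: 0.5
```

>>> servo_tool([
  [[0, 0, 0, 0, 0, -0.0005, 0], [0, 0, 0, 0, 0, -0.0005, 0], [0, 0, 0, 0, 0, -0.0005, 0], [0, 0, 0, 0, 0, 0, 0], [0, 0, 0, 0, 0, 0, 0]],
])

```text
t: 19.77
tcp_pos: [0.6322, -0.0366, 0.1001]
orientation: [[-0.957, -0.29, 0.002], [-0.29, 0.957, 0.0], [-0.002, -0.0, -1.0]]
contact_force: [-3.2, 0.6, 9.5]
grip_width: 0.003
finger_force: 4.5
```

>>> servo_tool([
  [[0, 0, 0, 0, 0, -0.0005, 0], [0, 0, 0, 0, 0, -0.0005, 0], [0, 0, 0, 0, 0, 0, 0], [0, 0, 0, 0, 0, 0, 0], [0, 0, 0, 0, 0, 0, 0]],
])

```text
t: 20.4
tcp_pos: [0.6322, -0.0366, 0.1001]
orientation: [[-0.957, -0.29, 0.002], [-0.29, 0.957, 0.0], [-0.002, -0.0, -1.0]]
contact_force: [-3.7, -0.3, 13.5]
grip_width: 0.002
finger_force: 6.9
```

>>> servo_tool([
  [[0, 0, 0, 0, 0, 0.01, 0], [0, 0, 0, -0.006, -0.002, 0.045, 0], [0, 0, 0, -0.006, -0.002, 0.05, 0], [0, 0, 0, -0.01, -0.003, 0.05, 0], [0, 0, 0, -0.01, -0.003, 0.04, 0]],
])

```text
t: 21.02
tcp_pos: [0.6003, -0.0468, 0.2948]
orientation: [[-0.957, -0.29, 0.004], [-0.29, 0.957, 0.0], [-0.004, -0.001, -1.0]]
contact_force: [-0.2, -0.5, 0.1]
grip_width: 0.003
finger_force: 0.0
```

>>> servo_tool([
  [[0, 0, 0, -0.04, -0.01, 0, 0], [0, 0, 0, -0.03, -0.01, 0, 0], [0, 0, 0, 0, 0, 0, 0], [0, 0, 0, 0, 0, 0, 0], [0, 0, 0, 0, 0, 0, 0]],
])

```text
t: 21.65
tcp_pos: [0.5312, -0.0666, 0.2925]
orientation: [[-0.957, -0.29, 0.002], [-0.29, 0.957, 0.001], [-0.002, -0.0, -1.0]]
contact_force: [-0.1, -0.1, 0.1]
grip_width: 0.001
finger_force: 0.0
```

```bash
python3 st.py; python3 chk.py pics/w7.png; python3 -c "
import cv2;i=cv2.imread('pics/w7.png');cv2.imwrite('pics/w7c.png',i)"
```

```text
21.65 tcp [ 0.5312 -0.0666  0.2925] box mm [-64.2   0.  292.5] F [-0.1 -0.1  0.1] M [-0.02 -0.01 -0.1 ] g 0.0006562902912127976 0.0
Rbox [[-1.0, -0.001, 0.002], [-0.001, 1.0, -0.0], [-0.002, -0.0, -1.0]] j [ -19.2   19.2   90.7    0.1   70.  -126. ]
tip bottom [-134.    -0.1  267.9] theta -1.75 end low corner [ -4.    0.1 263.9] yaw 0.05
3401 top plane slopes deg [ 0.25978168 -0.12453324] z0 99.31919010668521 z at 58 99.58216475298846 z at -58 99.05621546038196
-80 [343.0, 372.3, 92.4, 372.4, 342.8]; -76 [350.5, 344.2, 368.9, 343.7, 350.6]; -72 [349.4, 333.9, 330.4, 324.3, 348.8]; -68 [349.0, 92.2, 330.4, 91.9, 348.8]; -64 [349.0, 92.2, 331.0, 92.4, 348.9]; -60 [348.9, 97.0, 330.7, 96.4, 349.0]; -56 [351.0, 99.6, 337.9, 99.9, 350.9]; -52 [99.2, 98.1, 329.2, 98.6, 98.7]; -48 [99.1, 99.2, 99.4, 99.5, 99.0]; -44 [99.4, 99.2, 99.9, 99.4, 99.2]; -40 [99.0, 98.9, 99.9, 99.1, 99.1]; -36 [99.3, 99.3, 99.9, 99.5, 99.5]; -32 [98.7, 99.1, 99.9, 99.0, 98.7]; -28 [99.4, 99.0, 107.1, 99.4, 99.1]; -24 [98.9, 98.7, 125.0, 98.7, 99.1]; -20 [99.5, 99.2, 126.0, 99.2, 99.5]; -16 [98.8, 99.3, 125.9, 99.1, 99.0]; -12 [99.5, 99.5, 126.0, 99.5, 99.6]; -8 [99.4, 99.6, 126.2, 99.2, 98.9]; -4 [99.4, 99.5, 125.8, 99.1, 99.2]; 0 [99.3, 99.6, 125.8, 99.2, 99.3]; 4 [99.1, 99.4, 125.8, 98.9, 99.3]; 8 [99.1, 98.9, 125.9, 99.1, 98.5]; 12 [99.2, 99.1, 124.7, 98.7, 98.4]; 16 [99.3, 99.2, None, 100.0, 99.7]; 20 [99.7, 99.5, None, 99.6, 99.0]; 24 [98.2, 98.2, None, 98.2, 98.1]; 28 [100.0, 99.7, None, 99.5, 99.4]; 32 [99.9, 99.9, None, 99.9, 100.0]; 36 [99.8, 99.8, None, 99.5, 99.9]; 40 [None, None, None, None, None]; 44 [None, None, None, None, None]; 48 [None, None, None, None, None]; 52 [None, None, None, None, None]; 56 [None, None, None, None, None]; 60 [None, None, None, None, None]; 64 [None, None, None, None, None]; 68 [None, None, None, None, None]; 72 [None, None, None, None, None];
```

View pics/w7.png

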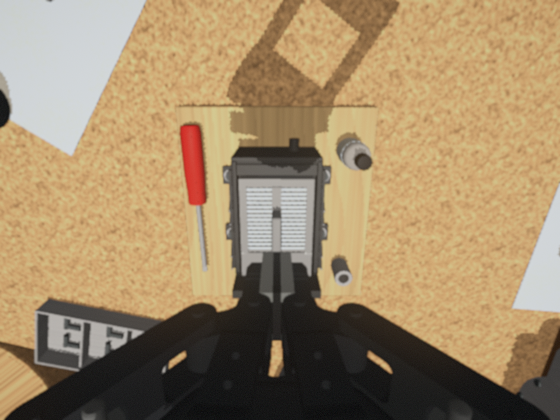

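The picture shows the filter lying level in its seat at (277,220): the land is at 99.9 mm, slope 0.3°, and the neighbouring parts have not moved.

```bash
python3 -c "
from rig import *
print(sign_off())"
```

```text
the job is handed in; nothing more can be done
None
```

The filter is turned end for end, its tabs are under the lip, and it lies flat in its seat with the gripper clear, and I have handed the job in. The last measurement showed 0.3° of slope and the top face by the plain end at 99.9 mm. I took the catch as snapped from that height and did not see it directly; the hand-in returned no verdict.

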